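Lock the blue pressure vessel with the pin spanner

ROBOT

A 6-joint arm with a two-finger parallel gripper is mounted at the origin on the work surface. World frame = base frame: x ahead of the robot, y to its left, z up, the work surface at z = 0. Lengths are in m, angles in rad, forces in N, time in s.
With the tool pointing down it reaches from about 0.325 to 0.9 m from the base axis. Payload 6.1 kg.
Tool frame: the origin (TCP) lies midway between the tips of the shut fingers; the grasp point (between the pads) lies 19 mm behind it; z points along the fingers, y is the line along which they close (so a half turn about z gives the same grasp; the last joint's range is limited). The gripper opens to 85 mm and grips with 20 to 120 N. Pads are 22 mm wide; open, the fingers measure 114 mm over their backs; the gripper's body (76 mm by 85 mm) begins 54 mm behind the grasp point. The pads swing forward as they close: fully open they stand 13 mm farther back than shut.
Start: joints at [1.002, 0.22, 1.526, -0, 1.395, -0.126], TCP at [0.268, 0.565, 0.231] pointing down, gripper open.
Joint ranges: [-2.98, 2.98], [-0.91, 2.08], [0.09, 2.57], [-1.24, 4.39], [0.2, 2.65], [-2.68, 2.68]. Speed limits (rad/s): [2.57, 2.57, 3.01, 3.14, 3.14, 3.14].

INTERFACE

Orientations are given as [roll, pitch, yaw] about the fixed x, y, z axes, in that order (R = Rz(yaw) Ry(pitch) Rx(roll)).
In Python, from plant import manip, kin, eyes, finder, monitor gives the robot as it stands. Calls block until the motion is done:
- manip.movep(position, orientation): joint-space move of the TCP to a pose.
- manip.move_l(position, feed=0.15, rotation=None, max_force=None): straight line of the TCP; rotation=None keeps the orientation; feed is the mean speed in m/s. With max_force (N) it stops when the force on the tool has changed by that much, and returns True; else False.
- manip.set_joints(angles): joint-space move.
- manip.gripper_to(opening, f_grip=None): finger opening in m; f_grip is the grip in N (None keeps the last); returns when the fingers have stopped.
- manip.hold(seconds).
- kin.inverse_kinematics(position, orientation): joint angles nearest the present ones, or None.
- eyes.get_image(name): name is "scene" or "top" or "wrist"; returns (picture, depth): 420x560x3 uint8, red, green, blue; 420x560 float32, m along the optical axis (not along the pixel's ray), 0 where there is no reading.
- eyes.get_calibration(name): a dict with "intrinsics" (3x3 intrinsics, pixels), "world_from_camera" (4x4, takes a point from camera to world coordinates). Camera axes: x right, y down, z forward; pixel columns grow to the right and rows downward; lengths in m; the calibration is good to about 2 mm. A picture is of the moment at which its call begins: read the wrist's pose just before it. get_calibration takes no time and is no camera call; for the wrist camera it gives the pose at the moment of the call.
A pose or a line that the arm cannot do raises manip.Unreachable and nothing moves.
- manip.job_done(): hands the job in; it is judged then, once.
Trained networks look in the newest picture that a camera, given by its name, has taken for a name from the list of things; names that differ only in an ending like _2 or _b are one class to them, and where a whole thing is asked for, a point or a joint stands for the part that bears it (a point fixed in the world has none). Each returns a list of dicts, best first, with "confidence" (0 to 1); they miss things now and then, are a little off and sometimes report something else, mostly with a low value. They report only what shows in the picture. A call takes as long as a camera call.
- finder.silhouettes(target, camera): "region" (420x560 bool, what is visible of it) and "uv" ([column, row] in pixels, amid what is visible of it).
Readings, each from a call of its own:
- monitor.read_time_s(): time.
- monitor.read_q(): joint angles.
- monitor.read_joint_velocities(): joint speeds.
- monitor.read_joint_torque(): joint torques, N m.
- monitor.read_eef_pos(): TCP position.
- monitor.read_tcp_rot(): TCP orientation.
- monitor.read_ft_force(): force on the tool from outside, world axes, zero at the start.
- monitor.read_torque(): the same for the moment, N m.
- monitor.read_opening(): finger opening in m.
- monitor.read_grasp_force(): force on a finger pad.
Only numpy, scipy, OpenCV 4.12 (cv2) and the standard library are available. Lean on these libraries where they do the work, as an engineer would, in place of code of your own. Each camera call takes 0.05 s, during which the arm holds its last target. There are 200 camera calls.

TASK

Take the orange-handled pin spanner off its rest and set both its prongs fully down into the two holes of the lock ring on the blue vessel, then turn the ring clockwise (seen from above) with the spanner until the red pointer on the ring meets the green mark on the vessel. Let go and leave the spanner standing in the ring; leave the ring of the white vessel as it is.

Things in the scene. Friction and masses are not known exactly. Their poses are not given: they have to be found in the camera images.
- spanner: Pin spanner, 0.35 kg, upright on a fixed black rest 34 mm high. Dark steel bar 100 x 30 x 12 mm (long in x); two prongs below it at x = +-36 mm, 14 mm thick, 20 mm long, last 7 mm tapering to 6 mm. Orange grip, 26 (x) by 20 (y) mm, 12 to 76 mm above the origin. Origin: centre of the bar's underside; z up. Half turn symmetric. Prongs straddle the rest (44 mm in x): lift straight up.
- blue_ring_top (a point): Centre of the flat top of the blue vessel's steel lock ring, 117 mm above the table; turns with the ring, z up. Ring 120 mm across, 22 mm thick, with two 27 mm through holes at x = +-36 mm of this frame. Prongs fully in: the spanner's bar lies flat on this face. Red pointer stripe at +y, at the rim. The vessel is fixed, 140 mm across.
- blue_ring (a joint): Blue vessel's ring angle (rad), growing clockwise from above; stops at 0 and 1.5. At 1.10 the red pointer meets the green mark on the vessel's flange. Starts at 0.05 to 0.4; turns stiffly (about 0.2 N m), stays where left. A prong has 6.5 mm of play around it in its hole: from centred, the spanner turns about 0.18 rad before the ring follows.
- white_ring_pointer (a point): Point on the red pointer stripe, 55 mm from the axis, on the same kind of lock ring on the white vessel (same size and height). Not to be turned.

How it is judged:
By the outcome, as a careful person would: the job done as asked, in the order asked, and still so for the second after the job is handed in, with the robot touching nothing.
It also fails if it takes over 48 s, if anything falls off the work surface, if the arm or the gripper's body presses on something with over 40 N, if the wrist force passes 120 N, or if a joint passes its speed limit or range.

## Working session

There is one attempt and no reset: what is moved stays moved. The work goes in short steps, each a Python script; the robot and the scene stay as the last script left them, time stands still between calls to the robot, and variables do not carry over. Pictures are saved under pics/ and viewed, at most 10 in all, crops included, and the job is handed in when it is done.

```bash
mkdir -p pics; ls
cat > h.py <<'E'
import numpy as np, cv2
from plant import manip, kin, eyes, finder, monitor
def cloud(cam, depth):
    c=eyes.get_calibration(cam);K=np.array(c["intrinsics"]);T=np.array(c["world_from_camera"])
    v,u=np.mgrid[:420,:560]
    P=np.stack([(u-K[0,2])/K[0,0]*depth,(v-K[1,2])/K[1,1]*depth,depth],-1)
    W=P@T[:3,:3].T+T[:3,3]; W[depth<=0]=np.nan
    return W
E
python3 - <<'E'
from h import *
ims=[]
for c in ["top","scene"]:
    im,d=eyes.get_image(c); cv2.imwrite(f"pics/{c}0.png",im[...,::-1])
    W=cloud(c,d); np.save(f"pics/{c}W.npy",W); np.save(f"pics/{c}I.npy",im)
    for t in ["spanner","blue_ring_top","white_ring_pointer"]:
        for r in finder.silhouettes(t,c)[:3]:
            m=r["region"]; P=W[m]; print(c,t,round(r["confidence"],2),np.round(r["uv"]),m.sum(),np.round(np.nanmedian(P,0),4),np.round(np.nanmax(P[:,2]),3))
print(monitor.read_time_s(),monitor.read_tcp_rot())
E
```

```text
pics
plant.py
top spanner 0.93 [288. 207.] 762 [ 0.5269 -0.0433  0.0463] 0.112
top blue_ring_top 0.9 [112. 226.] 3896 [0.5028 0.2657 0.1162] 0.122
top white_ring_pointer 0.74 [402. 225.] 3726 [ 0.491  -0.2382  0.1161] 0.122
scene spanner 0.67 [259. 230.] 883 [ 0.5473 -0.0411  0.0472] 0.112
scene blue_ring_top 0.82 [412. 243.] 2523 [0.5212 0.2704 0.1161] 0.12
scene white_ring_pointer 0.81 [196. 180.] 1471 [ 0.5066 -0.2304  0.1155] 0.12
0.4 [-3.14133244e+00 -5.63722991e-05  2.69875251e+00]
```

View pics/top0.png

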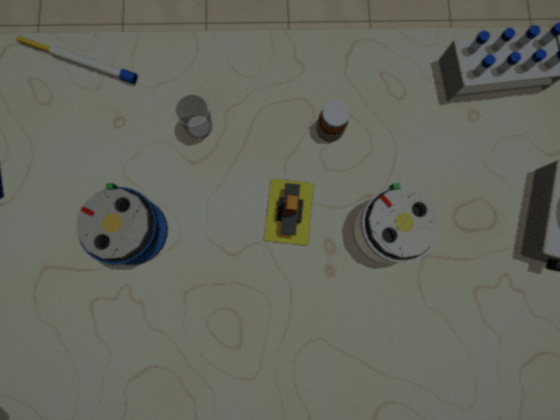

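View pics/scene0.png

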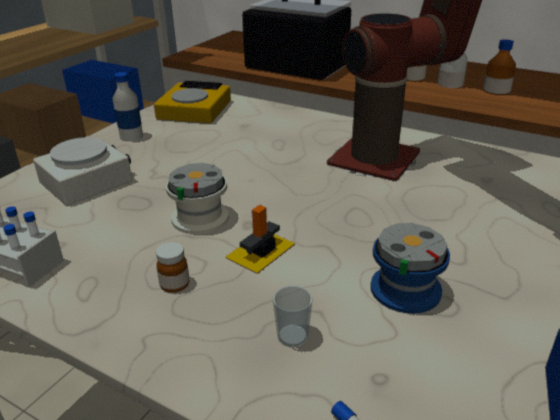

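The top view shows the blue ring centred near (113,223), with its pointer at (87,211), green mark at (112,187) and holes at (122,205) and (102,241). The spanner is near (290,208) with its bar roughly along world x. The scene view shows it upright on the rest. I'll take closer looks with the wrist camera.

```bash
python3 - <<'E'
from h import *
c=eyes.get_calibration("wrist");T=np.array(c["world_from_camera"]);p=monitor.read_eef_pos();r=monitor.read_tcp_rot()
from scipy.spatial.transform import Rotation as R
Rt=R.from_euler('xyz',r).as_matrix()
print("cam in tool",np.round(Rt.T@(T[:3,3]-p),3),np.round(Rt.T@T[:3,:3],2).tolist())
off=Rt.T@(T[:3,3]-p)
for name,xy,yaw,z in [("blue",(0.503,0.268),2.7,0.30),("span",(0.527,-0.043),3.1,0.28)]:
    Rn=R.from_euler('xyz',[np.pi,0,yaw]).as_matrix(); o=Rn@off
    tgt=[xy[0]-o[0],xy[1]-o[1],z]
    if kin.inverse_kinematics(tgt,[np.pi,0,yaw]) is None: tgt=[xy[0],xy[1],z]; print("fallback")
    manip.movep(tgt,[np.pi,0,yaw])
    im,d=eyes.get_image("wrist");W=cloud("wrist",d)
    np.save(f"pics/w{name}W.npy",W);np.save(f"pics/w{name}I.npy",im);cv2.imwrite(f"pics/w{name}.png",im[...,::-1])
    print(name,np.round(tgt,3),np.round(monitor.read_q(),2),monitor.read_time_s())
E
python3 -c "
import cv2,numpy as np
a=cv2.imread('pics/wblue.png');b=cv2.imread('pics/wspan.png')
cv2.imwrite('pics/both.png',cv2.resize(np.hstack([a,b]),(800,300),interpolation=cv2.INTER_AREA))"
```

```text
cam in tool [ 0.068 -0.    -0.142] [[-0.0, -0.96, -0.27], [1.0, -0.0, -0.0], [-0.0, -0.27, 0.96]]
blue [0.565 0.239 0.3  ] [ 0.27  0.16  1.47  0.    1.51 -0.86] 2.0917
span [ 0.595 -0.046  0.28 ] [-0.21  0.13  1.54  0.    1.47 -1.74] 3.25
```

View pics/both.png

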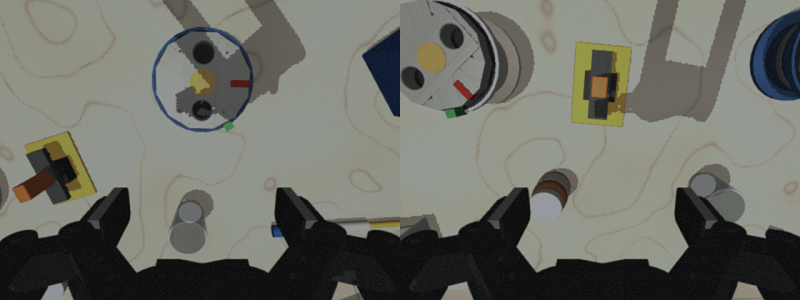

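The left half (blue ring, wrist view) shows its centre near full-pixel (283,112), holes at (284,72) and (283,153), red pointer at (336,117) and green mark at (320,177). The right half shows the spanner at about (280,118). I'll fit both from the point clouds.

```bash
cat > fit.py <<'E'
from h import *
def ring(W,I,c0):
    """centre, axis angle (ring +x), pointer angle, green angle of a lock ring near c0"""
    near=np.hypot(W[...,0]-c0[0],W[...,1]-c0[1])<0.085
    I=I.astype(int);r,g,b=I[...,0],I[...,1],I[...,2]
    top=near&(abs(W[...,2]-0.117)<0.003)
    p=W[top][:,:2].astype(np.float32)
    hull=cv2.convexHull(p)[:,0]
    from scipy.optimize import least_squares
    s=least_squares(lambda v:np.hypot(*(hull-v[:2]).T)-v[2],[*c0[:2],.06],loss='soft_l1',f_scale=.001).x
    red=near&(r>1.8*g)&(r>1.8*b)&(r>70)&(W[...,2]>.1)
    grn=near&(g>1.4*r)&(g>1.3*b)&(g>40)
    pr=np.median(W[red][:,:2],0);pg=np.median(W[grn][:,:2],0) if grn.any() else s[:2]*np.nan
    ang=lambda q:np.arctan2(q[1]-s[1],q[0]-s[0])
    # holes: no top points inside a radius 13.5 mm at (+-36) -> fit angle + centre
    hole=near&(W[...,2]<0.110)
    q=W[hole];q=q[np.hypot(q[:,0]-s[0],q[:,1]-s[1])<.052][:,:2]
    A=np.linspace(0,np.pi,361)
    from scipy.spatial import cKDTree
    def score(x,y,a):
        d=[np.hypot(p[:,0]-x-k*.036*np.cos(a),p[:,1]-y-k*.036*np.sin(a))<.0125 for k in(1,-1)]
        return (d[0]|d[1]).sum()
    best=sorted((score(s[0],s[1],a),a) for a in A); m=best[0][0]
    aa=[a for n,a in best if n<=m+2]
    return s,(np.mean(np.exp(2j*np.array(aa)))),ang(pr),np.hypot(*(pr-s[:2])),ang(pg),red.sum(),grn.sum(),m
def show(o):
    s,h,ap,rp,ag,nr,ng,m=o
    print("c",np.round(s,4),"holes",round(np.angle(h)/2,3),"ptr",round(ap,3),"perp",round(ap-np.pi/2,3),"r",round(rp,4),"green",round(ag,3),nr,ng,m)
E
python3 - <<'E'
from fit import *
L=lambda n:(np.load(f"pics/{n}W.npy"),np.load(f"pics/{n}I.npy"))
for n in["wblue","top","scene"]: show(ring(*L(n),(0.506,0.268)))
for n in["wspan","top"]: show(ring(*L(n),(0.503,-0.238)))
for n in["wspan","top","scene"]:
    W,I=L(n)
    near=np.hypot(W[...,0]-.527,W[...,1]+.043)<.08
    for lo,hi in[(.104,.116),(.043,.050)]:
        p=W[near&(W[...,2]>lo)&(W[...,2]<hi)]
        c,s,a=cv2.minAreaRect((p[:,:2]*1000).astype(np.float32))
        print(n,lo,np.round(c,1),np.round(s,1),round(a,1),len(p),np.median(p[:,2]))
E
```

```text
c [0.5061 0.2685 0.0615] holes -0.476 ptr 1.11 perp -0.461 r 0.0471 green 0.108 238 127 2
c [0.5044 0.2682 0.0611] holes -0.471 ptr 1.099 perp -0.471 r 0.048 green 0.085 59 45 0
c [0.5068 0.2665 0.0615] holes -0.476 ptr 1.129 perp -0.442 r 0.049 green 0.127 39 114 5
c [ 0.4945 -0.2406  0.0614] holes -0.912 ptr 0.652 perp -0.919 r 0.0474 green 0.155 289 218 11
c [ 0.493  -0.241   0.0613] holes -0.912 ptr 0.633 perp -0.937 r 0.0487 green 0.12 54 38 0
wspan 0.104 [535.5 -45.5] [20.  25.9] 83.2 658 0.10960131992843136
wspan 0.043 [535.5 -45.4] [ 30. 100.] 83.0 2048 0.04571858653663666
top 0.104 [535.  -45.4] [19.8 26.7] 84.0 164 0.10918822356687108
top 0.043 [534.8 -45.3] [ 30.  100.4] 82.9 555 0.04568542621048077
scene 0.104 [538.3 -47. ] [20.3 31. ] 84.7 92 0.1086695431227983
scene 0.043 [537.3 -47.8] [ 33.4 102.8] 82.9 318 0.04563020582170868
```

```bash
python3 - <<'E'
from fit import *
pi=np.pi
S=[.5353,-.0455]; ys=pi-.122
manip.movep([*S,.20],[pi,0,ys])
print(manip.move_l([*S,.060],feed=.12,max_force=15),monitor.read_eef_pos())
manip.gripper_to(.0,f_grip=80)
print("open",monitor.read_opening(),monitor.read_grasp_force(),monitor.read_ft_force())
manip.move_l([*S,.25],feed=.12)
print("lift",monitor.read_opening(),monitor.read_ft_force())
C=[.5058,.2685]
manip.movep([*C,.25],[pi,0,pi-.475])
manip.move_l([*C,.190],feed=.1)
manip.hold(.3)
print(monitor.read_eef_pos(),monitor.read_tcp_rot(),monitor.read_ft_force(),monitor.read_opening(),monitor.read_time_s())
for c in["wrist","scene"]:
    im,d=eyes.get_image(c);W=cloud(c,d);np.save(f"pics/h{c}W.npy",W);np.save(f"pics/h{c}I.npy",im);cv2.imwrite(f"pics/h{c}.png",im[...,::-1])
E
python3 -c "
import cv2,numpy as np
a=cv2.imread('pics/hwrist.png');b=cv2.imread('pics/hscene.png')
b=cv2.resize(b[120:330,280:560],(560,420))
cv2.imwrite('pics/hboth.png',cv2.resize(np.hstack([a,b]),(800,300),interpolation=cv2.INTER_AREA))"
```

```text
False [ 0.53610421 -0.04566232  0.06091817]
open 0.01904055573923752 78.56332898139954 [-0.49299418 -0.5904037   2.58907615]
lift 0.019610944448735398 [-0.70889682 -0.60236636 -3.09839159]
[0.5061248  0.26866906 0.19069352] [3.14072120e+00 7.97834368e-04 2.66666980e+00] [ 1.09760302 -0.2758799  -3.17130559] 0.01926820125260261 9.65
```

View pics/hboth.png

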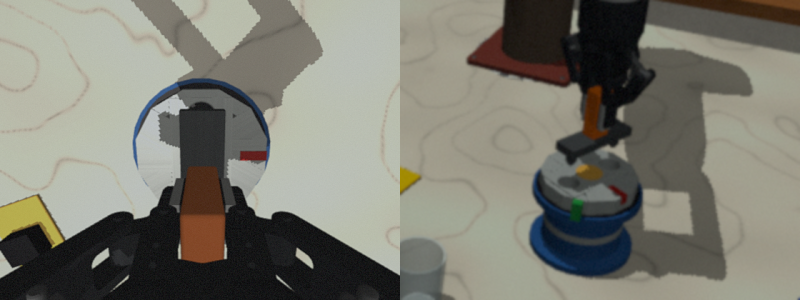

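The spanner is held straight above the ring, with its bar in line with the holes (far hole just visible at about (200,105) in the left half). Next I'll insert it.

Run:
```python
from fit import *
print(manip.move_l([.5058,.2685,.140],feed=.03,max_force=12),monitor.read_eef_pos(),monitor.read_ft_force(),monitor.read_torque(),monitor.read_opening(),monitor.read_time_s())
```

```text
True [0.5057295  0.26846291 0.14324612] [-0.24249883  0.27566309  4.41058772] [ 0.02440382 -0.01295457  0.01139351] 0.01899556831139813 11.1667
```

Run:
```python
from fit import *
pi=np.pi
t0=monitor.read_time_s()
for i,a in enumerate(np.linspace(0,1.13,9)[1:]):
    manip.move_l([.5058,.2685,.1435],rotation=[pi,0,pi-.475-a],feed=.1)
    f=monitor.read_ft_force();print(round(a,2),round(monitor.read_time_s()-t0,2),np.round(f,1),np.round(monitor.read_torque(),2),np.round(monitor.read_tcp_rot()[2]-(pi-.475-a),3))
    if np.linalg.norm(f)>50: break
print(monitor.read_eef_pos())
for c in["wrist","top","scene"]:
    im,d=eyes.get_image(c);W=cloud(c,d);cv2.imwrite(f"pics/r{c}.png",im[...,::-1])
    show(ring(W,im,(.506,.2685)))
a=cv2.imread('pics/rwrist.png');b=cv2.imread('pics/rtop.png')
b=cv2.resize(b[160:280,30:190],(560,420))
cv2.imwrite('pics/rboth.png',cv2.resize(np.hstack([a,b]),(800,300),interpolation=cv2.INTER_AREA))
```

```text
0.14 0.29 [ 0.2 -1.2 -1.8] [-0.    0.04  0.  ] 0.003
0.28 0.58 [-0.4 -1.3 -2.2] [-0.12  0.08  0.01] 0.005
0.42 0.88 [-0.5 -0.4 -3.2] [-0.11 -0.02 -0.01] 0.006
0.56 1.17 [-0.7 -1.  -3.4] [-0.12  0.12 -0.02] 0.006
0.71 1.46 [-0.1 -0.3 -2.5] [-0.11  0.1  -0.  ] 0.006
0.85 1.75 [-0.3  0.3 -4.2] [-0.12  0.11  0.05] 0.006
0.99 2.04 [-0.3  0.2 -4.7] [-0.06  0.11  0.03] 0.006
1.13 2.33 [ 0.4 -0.6 -3.9] [-0.02  0.14 -0.02] 0.006
[0.50587317 0.2685374  0.14343937]
c [0.5064 0.2679 0.0618] holes -1.54 ptr 1.386 perp -0.185 r 0.0074 green 0.157 4801 622 0
c [0.5087 0.2717 0.0651] holes 1.492 ptr -1.135 perp -2.706 r 0.0071 green 0.052 91 42 0
c [0.5075 0.2671 0.0615] holes -1.563 ptr 0.462 perp -1.109 r 0.0211 green 0.119 1885 113 6
```

View pics/rboth.png

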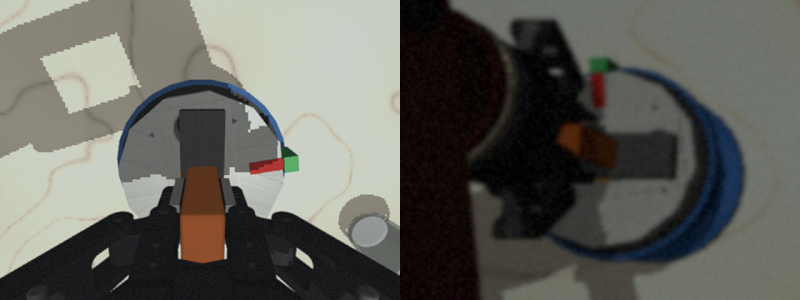

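The pointer is now close to the green mark: red (265,167) and green (290,160) in the left half. I'll measure the gap precisely.

```bash
cat > gap.py <<'E'
from fit import *
def gap(cam,C=(.5061,.2684),save=None,img=None):
    im,d=eyes.get_image(cam)
    W=cloud(cam,d);I=im.astype(int);r,g,b=I[...,0],I[...,1],I[...,2]
    x,y,z=W[...,0]-C[0],W[...,1]-C[1],W[...,2];R=np.hypot(x,y);A=np.arctan2(y,x)
    red=(R>.04)&(R<.064)&(r>1.8*g)&(r>1.8*b)&(r>60)&(abs(z-.118)<.005)&(abs(A)<1.3)
    grn=(R>.058)&(R<.09)&(g>1.4*r)&(g>1.3*b)&(g>40)&(abs(A)<.6)
    zt=np.nanpercentile(z[grn],95); gt=grn&(z>zt-.003)
    st=lambda m:(np.round([np.median(A[m]),(np.percentile(A[m],3)+np.percentile(A[m],97))/2],3),np.round(np.percentile(A[m],[3,97]),3),round(float(np.median(R[m])),4),m.sum())
    print(cam,"red",*st(red),"| green",*st(gt),round(float(zt),4))
    if save: cv2.imwrite(save,im[...,::-1])
E
python3 - <<'E'
from gap import *
gap("wrist");gap("top");gap("scene")
E
```

```text
wrist red [0.135 0.134] [0.048 0.219] 0.0501 605 | green [0.118 0.115] [0.026 0.204] 0.0656 460 0.1175
top red [0.121 0.121] [0.049 0.192] 0.0491 43 | green [0.105 0.103] [0.022 0.183] 0.0647 34 0.1182
scene red [0.106 0.106] [0.028 0.184] 0.0494 30 | green [0.09  0.086] [0.001 0.17 ] 0.0674 37 0.1176
```

Run:
```python
from gap import *
pi=np.pi
manip.move_l([.5058,.2685,.1435],rotation=[pi,0,pi-.475-1.147],feed=.1); manip.hold(.3)
print(monitor.read_tcp_rot()[2]-(pi-.475-1.147))
gap("wrist");gap("top");gap("scene")
```

```text
0.0002583349903411136
wrist red [0.126 0.124] [0.036 0.212] 0.0501 614 | green [0.117 0.115] [0.026 0.204] 0.0658 466 0.1176
top red [0.101 0.103] [0.038 0.168] 0.0497 41 | green [0.101 0.1  ] [0.02 0.18] 0.0655 30 0.1185
scene red [0.088 0.092] [0.015 0.168] 0.0487 30 | green [0.083 0.087] [0.004 0.171] 0.067 36 0.1175
```

Run:
```python
from gap import *
pi=np.pi;r=[pi,0,pi-.475-1.153]
manip.move_l([.5058,.2685,.1435],rotation=r,feed=.1)
print(manip.move_l([.5058,.2685,.1400],feed=.02,max_force=8),monitor.read_eef_pos())
gap("wrist")
manip.gripper_to(.05); manip.hold(.3)
manip.move_l([.5058,.2685,.26],feed=.1)
t=np.array([.5058,.2685]);yaw=r[2]
manip.movep([.42,.0,.35],[pi,0,pi-.3])
print(monitor.read_time_s(),monitor.read_ft_force())
gap("top",save="pics/ftop.png");gap("scene",save="pics/fscene.png")
im,d=eyes.get_image("top");W=cloud("top",d)
near=np.hypot(W[...,0]-.506,W[...,1]-.2685)<.065
for lo,hi in[(.185,.2),(.126,.134)]:
    p=W[near&(W[...,2]>lo)&(W[...,2]<hi)];print(np.median(p[:,2]),cv2.minAreaRect((p[:,:2]*1000).astype(np.float32)))
show(ring(W,im,(.493,-.241)))
a=cv2.imread('pics/fscene.png')[120:330,280:560];b=cv2.imread('pics/ftop.png')[160:280,30:190]
cv2.imwrite('pics/fboth.png',np.hstack([cv2.resize(a,(400,300)),cv2.resize(b,(400,300))]))
```

```text
True [0.50538834 0.26857064 0.14325611]
wrist red [0.121 0.121] [0.033 0.208] 0.05 618 | green [0.118 0.114] [0.026 0.202] 0.0658 463 0.1176
18.6833 [-0.43904704 -0.17020392  0.05789164]
  return np.nanmean(a, axis, out=out, keepdims=keepdims)
  return _methods._mean(a, axis=axis, dtype=dtype,
  ret = ret.dtype.type(ret / rcount)
Traceback (most recent call last):
  File "gap.py", line 10, in gap
    print(cam,"red",*st(red),"| green",*st(gt),round(float(zt),4))
                     ~~^^^^^
  File "gap.py", line 9, in <lambda>
    st=lambda m:(np.round([np.median(A[m]),(np.percentile(A[m],3)+np.percentile(A[m],97))/2],3),np.round(np.percentile(A[m],[3,97]),3),round(float(np.median(R[m])),4),m.sum())
                                            ~~~~~~~~~~~~~^^^^^^^^
IndexError: index -1 is out of bounds for axis 0 with size 0
```

Run:
```python
from gap import *
for c in["top","scene"]:
    im,d=eyes.get_image(c);cv2.imwrite(f"pics/f{c}.png",im[...,::-1])
a=cv2.imread('pics/fscene.png');b=cv2.imread('pics/ftop.png')
cv2.imwrite('pics/fboth.png',np.hstack([cv2.resize(a,(400,300)),cv2.resize(b,(400,300))]))
```

```text
(no output)
```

View pics/fboth.png

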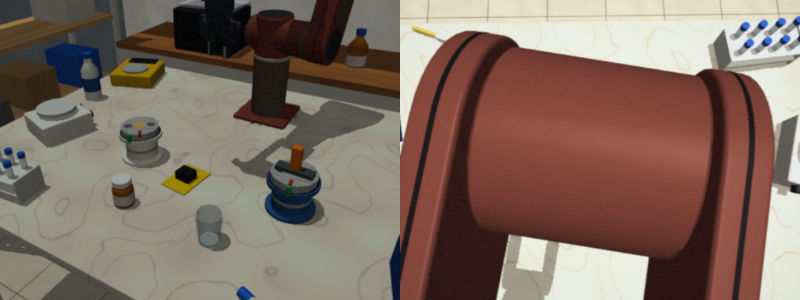

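The spanner stands in the ring with the pointer at the green mark, but the elbow blocks the top view. I'll check with the wrist camera instead.

Run:
```python
from gap import *
manip.movep([.57,.237,.36],[np.pi,0,2.7]);manip.hold(.3)
gap("scene")
gap("wrist",save="pics/fw.png")
im,d=eyes.get_image("wrist");W=cloud("wrist",d)
near=np.hypot(W[...,0]-.506,W[...,1]-.2685)<.065
for lo,hi in[(.185,.2),(.125,.134)]:
    p=W[near&(W[...,2]>lo)&(W[...,2]<hi)];print(np.round(np.percentile(p[:,2],[5,50,95]),4),cv2.minAreaRect((p[:,:2]*1000).astype(np.float32)))
show(ring(W,im,(.506,.2685)))
print(monitor.read_time_s())
```

```text
scene red [0.095 0.092] [0.015 0.169] 0.0488 30 | green [0.09  0.092] [0.014 0.17 ] 0.0675 36 0.1177
wrist red [0.12 0.12] [0.043 0.198] 0.0502 128 | green [0.117 0.115] [0.034 0.196] 0.0655 91 0.1176
[0.1909 0.1925 0.1938] ((505.18560791015625, 268.6796569824219), (25.86277198791504, 19.975400924682617), 86.8798599243164)
[0.1273 0.1286 0.1299] ((505.1928405761719, 268.76971435546875), (100.00128936767578, 30.019208908081055), 86.84011840820312)
c [0.5054 0.2688 0.0612] holes -1.566 ptr 0.125 perp -1.445 r 0.0396 green 0.107 270 91 0
20.3667
```

View pics/fw.png

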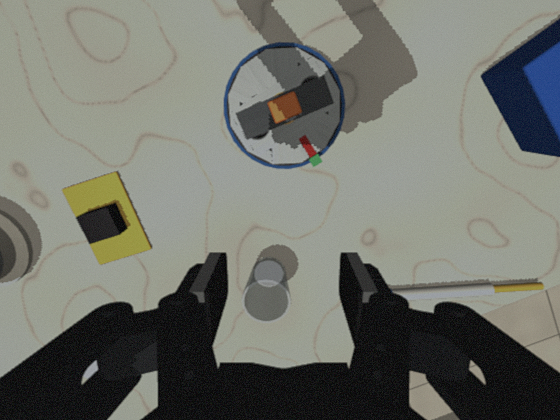

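The pointer at (308,148) meets the green mark at (315,160), with a gap under 0.005 rad. The bar lies flat (top at 0.1286 m, expected 0.129) and the gripper is clear.

```bash
python3 -c "
from plant import manip
print(manip.job_done())"
```

```text
the job is handed in; nothing more can be done
None
```

Job handed in at about 20 s: the spanner stands fully seated in the blue ring, the pointer is within about 0.005 rad of the green mark, the gripper is clear, and the arm never went near the white ring.

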